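Fish the parts basket out of the quench tank with the hook rod

TASK

Take the hook rod from its stand and use it to lift the basket by its yellow bail out of the narrow quench tank; never touch the basket with the arm or gripper. Carry it steadily and level, set it down gently, standing flat in the blue drip tray, and unhook it. Then put the hook rod back upright, fully home in its stand, leaving the other things on the bench undisturbed.

Things in the scene. Friction and masses are not known exactly. Their poses are not given: they have to be found in the camera images.
- rod: Hook rod, 0.16 kg: wooden handle on an 8 mm round steel rod ending in a crook. Origin: rod centreline at the crook's lowest point, straight below the handle; z up to the handle. Steel 36 wide in x, 8 in y, underside z -4. The crook is a V in the x-z plane, open upward: from the origin to (+-14, z 9). Its mouth is entered from its +x side, under the thing to be lifted.
- hook_tip (a point): Free tip of the hook rod's crook (end of centreline, steel ends 4 higher): x +14, z 20 in the rod's frame. The other limb of the crook, at x -14, rises straight to z 50, then slants back to the handle's axis at (0, z 105). The hung bar's centre comes to rest about 8 above the rod's origin; to unhook, lower the rod some 28 mm more and move it 30 mm to its -x.
- rod_handle (a point): Centre of the hook rod's handle, 160 above the rod's origin. Handle block 60 (x) x 24 (y) x 50 (z); grip it from above across the 24 mm; the rod hangs straight below. Its yellow end is on the rod's +x, the side of the crook's free tip. At the start its underside rests on the stand's top, 145 above the bench.
- stand: Fixed stand of the hook rod: green upright socket on a dark 110 x 90 x 4 foot. Origin under the foot's centre. The socket is open above: slot 44 (x) x 18 (y), 5 mm walls, top 145 above the bench. The hook hangs in the slot, its plane along the stand's x, the handle's underside resting on the socket's top; either way round will do.
- tank: Fixed, empty galvanised quench tank, open above: inside 130 (x) x 60 (y), walls and bottom 4 thick, 165 high; flange round the top edge 150 x 80 overall, ring handles on the ends (to 86 from the centre in x). Origin under its centre. Inside each x end a ledge stands 15 out, top 28 above the bench.
- basket: Dark steel basket, 0.3 kg, tray 88 (x) x 40 (y) x 22 high, holding fixed steel blanks (none higher than 14), with an end lug at each x end (to 58 from the centre, z 18 to 22). Origin under its centre, z up. At the start it hangs by its lugs on the tank's ledges, underside 10 above the bench, its x nearly along the tank's x.
- basket_bail (a point): Peak of the basket's rigid yellow bail (centre of the 6 mm round bar), 70 above the basket's underside, about 85 below the tank's rim at the start. The bail lies in the basket's y-z plane at x = 0: posts at y +-18 up to z 58, rising to the peak in the middle. Lifted by the peak the basket hangs level.
- stand_top (a point): Centre of the stand's slot at its top rim, 145 above the bench. With the rod fully home, rod_handle is 25 above this point.
- tank_mouth (a point): Centre of the tank's open mouth, at rim height, 165 above the bench.
- tray: Fixed blue drip tray, outside 158 (x) x 138 (y) x 14 high, inside 150 x 130, floor and walls 4 thick. Origin under its centre.
- tray_floor (a point): Centre of the drip tray's inner floor, 4 above the bench.
- chisel: Cold chisel, loose bystander: square steel bar 140 x 14 x 14 with a red band, lying along x. Origin under its centre.
- punch: Punch, loose bystander: square steel bar 120 x 14 x 14 with a brass band, lying along x. Origin under its centre.
- hammer: Hammer, loose bystander about 280 long, lying behind the work area. Origin under its centre.
- wirebrush: Wire brush, loose bystander about 220 long. Origin under its centre.
Not all that is in view belongs to the job. Of the things that look like the tray, take the one that is nearest to the robot's base at the start. Of the things shaped like the rod, the wooden one is meant.

How it is judged (in metres and radians):
On the way, in this order (a step that is already met when the one before it is completed fails the run):
1. the basket hangs on the hook rod, clear above the tank's rim (z of basket in the frame of tank_mouth above 0.002 m and contact force between rod and basket above 0.5 N), for 0.2 s.
2. the basket stands flat in the drip tray, unhooked (z of basket in the frame of tray_floor between -0.004 and 0.006 m and x of basket in the frame of tray_floor between -0.075 and 0.075 m and y of basket in the frame of tray_floor between -0.065 and 0.065 m and angle between basket's own z axis and vertical below 0.1 rad and linear speed of basket below 0.03 m/s and contact force between rod and basket below 0.05 N), for 0.3 s.
3. the hook rod is back home in its stand (z of rod_handle in the frame of stand_top between 0.02 and 0.03 m and horizontal distance between rod_handle and stand_top below 0.015 m and angle between rod's own z axis and vertical below 0.12 rad and linear speed of rod below 0.03 m/s), for 0.2 s.
At the end, for the whole second after the job is handed in: The basket stands in the drip tray, its underside within 6 mm of the tray's floor, upright within 0.1 rad, at rest and not touched by the rod; the hook rod is home in its stand: handle centre 20 to 30 mm above the slot's top and within 15 mm of its centre, upright within 0.12 rad, at rest (all of step 2 and all of step 3).
It fails at once if arm or gripper touches the basket (over 1 N) (contact force between any of the fingers, the arm and basket above 1 N).
It fails at once if the basket tips more than 0.6 rad (angle between basket's own z axis and vertical above 0.6 rad).
It fails at once if the basket is dropped or flung (faster than 0.8 m/s) (linear speed of basket above 0.8 m/s).
It fails at once if a bystander is moved more than 30 mm (distance of any of chisel, punch, hammer, wirebrush from where it was at the start of the episode above 0.03 m).
It also fails if it takes over 72 s, if anything falls off the work surface, if the arm or the gripper's body presses on something with over 40 N, if the wrist force passes 120 N, or if a joint passes its speed limit or range.

ROBOT

A 6-joint arm with a two-finger parallel gripper is mounted at the origin on the work surface. World frame = base frame: x ahead of the robot, y to its left, z up, the work surface at z = 0. Lengths are in mm, angles in rad, forces in N, time in s.
With the tool pointing down it reaches from about 275 to 750 mm from the base axis. Payload 10.2 kg.
Tool frame: the origin (TCP) lies at the very end of the fingers, on their centre line; the grasp point (between the pads) lies 19 mm behind it; z points along the fingers, y is the line along which they close (so a half turn about z gives the same grasp; the last joint's range is limited). The gripper opens to 85 mm and grips with 20 to 120 N. Pads are 22 mm wide; open, the fingers measure 114 mm over their backs; the gripper's body (76 mm by 85 mm) begins 54 mm behind the grasp point. The pads swing forward as they close: fully open they stand 13 mm farther back than shut.
Start: joints at [-1.458, 0.313, 1.498, -0, 1.331, -0.223], TCP at [172.988, -495.688, 231.294] pointing down, gripper open.
Joint ranges: [-2.94, 2.94], [-0.97, 2.17], [0.19, 2.56], [-1.23, 4.37], [0.02, 3.11], [-2.88, 2.88]. Speed limits (rad/s): [2.39, 2.39, 3.01, 3.14, 3.14, 3.14].

INTERFACE

Orientations are given as a unit quaternion [w, x, y, z].
In Python, from rig import ctrl gives the robot as it stands.
- The arm moves only by the tool step_arm, never from a script. Its argument "increments" is a list of rows, each a list of 3 entries, a list of its own where there are three numbers: the shift along the tool's x, y, z in cm, then the turn, a rotation vector about the tool's x, y, z in degrees, then the opening in per cent of the stroke, from 0 (shut) to 100 (fully open). A call has 1 to 8 rows; each row is the pose to reach, as a shift and turn from the pose commanded when the call began, along the tool's axes at that moment; what a row does not reach only later rows make up. A row lasts 1/8 s, in which the tool goes at most 62.5 mm and 10.7 degrees, less where a joint would pass 70% of its speed; a pose out of reach is approached as far as the arm can. A call with a gripper value outside its range is refused whole. The fingers move at their own pace and stop on an object; "squeeze" is the grip in N (left out, the last holds). Time passes only in rows, so rows that repeat a pose let the fingers close. It gives the time, the measured TCP pose, the force, the opening and the grip force at its end, in the units of the state.
- ctrl.sense(): the state, without advancing time (a new reading comes with each control period).
- ctrl.capture(name): name is "scene" or "top" or "wrist"; returns a dict with "img" (400x640x3 uint8, red, green, blue), "fx", "fy", "cx", "cy" (pixels), "extrinsics" (4x4, takes a point from camera to world coordinates). Camera axes: x right, y down, z forward; pixel columns grow to the right and rows downward; lengths in mm; the calibration is good to about 2 mm. The wrist camera is an equidistant fisheye: a pixel r from the principal point sees the ray r / f radians off the axis. A picture is of the moment at which its call begins. There is no depth.
- ctrl.finish_job(): hands the job in; it is judged then, once.
The state is a dict: "time_s": time; "joints": joint angles; "dq": joint speeds; "tau": joint torques, N m; "eef_pos": TCP position; "ee_rot": TCP orientation; "force": force on the tool from outside, world axes, zero at the start; "wrist_torque": the same for the moment, N m; "grip_width": opening from 0.0 (shut) to 1.0 (fully open); "grip_force": force on a finger pad.
Only numpy, scipy, OpenCV 4.12 (cv2) and the standard library are available. Lean on these libraries where they do the work, as an engineer would, in place of code of your own. Each camera call takes 0.05 s, during which the arm holds its last target. There are 200 camera calls.

## Working session

There is one attempt and no reset: what is moved stays moved. The work goes in short steps, Python scripts to look and compute and a tool call to move; the robot and the scene stay as the last step left them, time stands still between calls to the robot, and variables do not carry over. Pictures are saved under pics/ and viewed, at most 10 in all, crops included, and the job is handed in when it is done.

Besides the shell and the picture viewer there is one more tool, called after "Emit:" by a JSON object that holds its "method" and its "body", one argument or row to a line. step_arm: Moves the arm, as the interface text tells. Its arguments: {"type":"object","properties":{"increments":{"type":"array"},"squeeze":{"type":"number"}},"required":["increments"]}

```bash
mkdir -p pics
cat > h.py <<'E'
import numpy as np, cv2
from rig import ctrl
def cap(n,save=None):
    c=ctrl.capture(n)
    if save: cv2.imwrite('pics/'+save,c['img'][:,:,::-1]); np.savez('pics/'+save[:-4],**c)
    return c
def ld(s): return dict(np.load('pics/'+s+'.npz'))
def ray(c,u,v,z):
    E=np.array(c['extrinsics']); d=E[:3,:3]@np.array([(u-c['cx'])/c['fx'],(v-c['cy'])/c['fy'],1]); o=E[:3,3]
    return o+d*(z-o[2])/d[2]
def proj(c,p):
    E=np.linalg.inv(np.array(c['extrinsics'])); q=E[:3,:3]@np.array(p)+E[:3,3]
    return np.array([c['fx']*q[0]/q[2]+c['cx'],c['fy']*q[1]/q[2]+c['cy']])
E
python3 - <<'E'
from h import *
for n in('top','scene'):
    c=cap(n,n+'0.png'); print(n,c['fx'],c['cx'],c['cy'],np.round(c['extrinsics'],3).tolist())
s=ctrl.sense(); print(s)
E
```

```text
top 424.4520569258923 317.5238897117999 197.1059149806227 [[0.009, -0.995, 0.098, 489.961], [-1.0, -0.009, 0.007, -25.957], [-0.006, -0.098, -0.995, 1463.066], [0.0, 0.0, 0.0, 1.0]]
scene 453.35824644874253 317.80923685072344 207.27854363440872 [[-0.455, 0.658, -0.6, 1452.576], [0.89, 0.342, -0.301, 386.244], [0.007, -0.671, -0.742, 1151.646], [0.0, 0.0, 0.0, 1.0]]
{'time_s': 0.1, 'joints': array([-1.45840273e+00,  3.13385064e-01,  1.49835270e+00,  2.87149857e-06,
        1.33095114e+00, -2.23421047e-01]), 'dq': array([ 2.58915129e-05, -2.00775217e-03, -2.01578755e-03, -1.68221456e-04,
        1.04557318e-03, -1.87527094e-03]), 'tau': array([ 3.14125726e-03, -4.12898505e+01, -2.60141873e+01, -1.34034763e-04,
        3.05221372e-03,  7.62376573e-06]), 'eef_pos': array([ 172.96175972, -495.46337788,  230.80005071]), 'ee_rot': array([-5.47204980e-04,  9.85936562e-01,  1.67119107e-01,  3.18052456e-05]), 'force': array([-0.0761125 , -0.44936109, -0.67008138]), 'wrist_torque': array([-0.00761884,  0.04953638, -0.0198563 ]), 'grip_force': 0.0, 'grip_width': 1.0016399817587975}
```

View pics/top0.png

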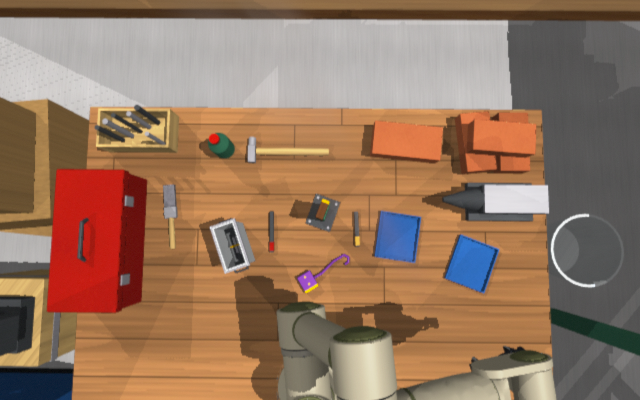

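View pics/scene0.png

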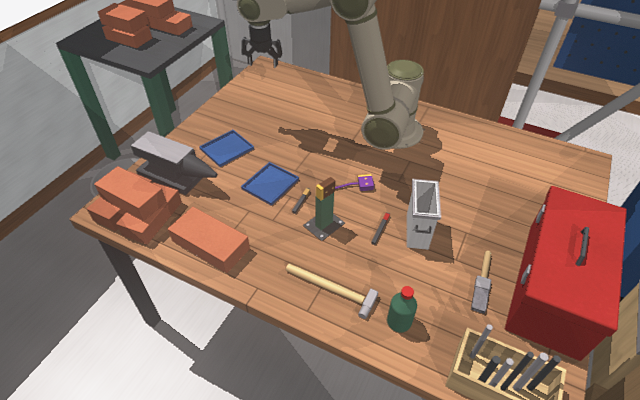

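Top view: the wooden rod sits in the green stand at (322,210), and a purple look-alike lies at (320,272). The tank is at (231,245). The blue trays are at (398,237) and (472,264). The chisel (red band) is at (271,230), the punch at (357,228), the hammer at (290,152) and the wire brush at (170,215). Next, close crops.

Run:
```python
from h import *
c=ld('top0')
for n,u,v,z in(('trayA',398,237,14),('trayB',472,264,14),('handle',322,207,195),('foot',322,214,4),('tank',231,245,165)):
    p=ray(c,u,v,z); print(n,p.round(),np.hypot(p[0],p[1]).round())
im=c['img'][:,:,::-1]
a=cv2.resize(im[185:295,195:305],(600,600),interpolation=cv2.INTER_CUBIC)
cv2.imwrite('pics/c1.png',a)
b=cv2.resize(im[185:285,285:385],(0,0),fx=4,fy=4,interpolation=cv2.INTER_CUBIC)
d=cv2.resize(ld('scene0')['img'][165:265,285:385,::-1],(0,0),fx=4,fy=4,interpolation=cv2.INTER_CUBIC)
cv2.imwrite('pics/c2.png',np.hstack([b,d]))
```

```text
trayA [ 499. -290.   14.] 577.0
trayB [ 410. -538.   14.] 677.0
handle [585. -31. 195.] 586.0
foot [575. -31.   4.] 576.0
tank [469. 245. 165.] 529.0
```

View pics/c1.png

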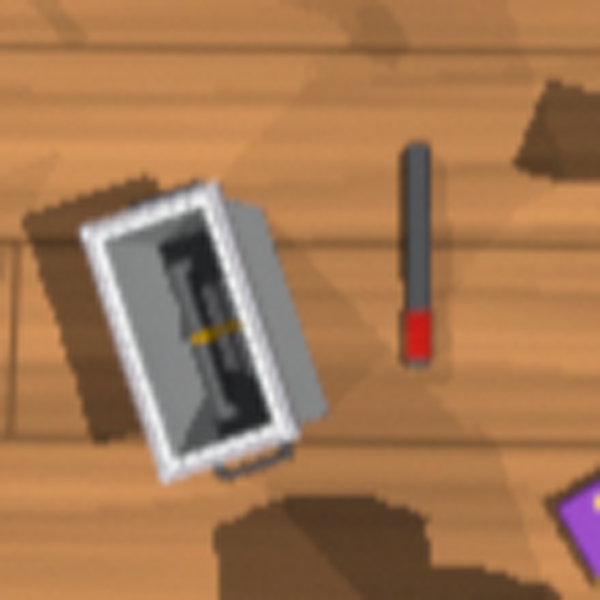

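View pics/c2.png

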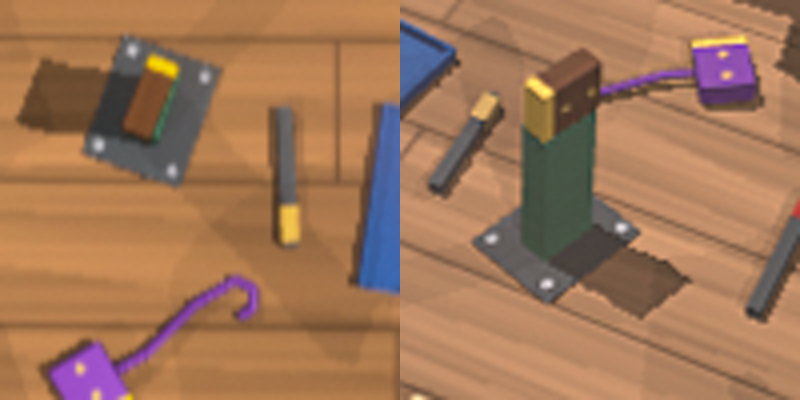

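```bash
cat >> h.py <<'E'
from scipy.optimize import least_squares
def crop(pts,s,o): return (np.array(pts,float)+.5)/s-.5+np.array(o)
def rect(L,W,z): return np.array([[L/2,W/2,z],[L/2,-W/2,z],[-L/2,-W/2,z],[-L/2,W/2,z]])
def place(p,P):
    c,s=np.cos(p[2]),np.sin(p[2]); return P@np.array([[c,s,0],[-s,c,0],[0,0,1]])+[p[0],p[1],0]
def fit(cps,p0):
    f=lambda p:np.concatenate([(np.array([proj(c,q) for q in place(p,P)])-px).ravel() for c,P,px in cps])
    r=least_squares(f,p0,loss='soft_l1'); return r.x,f(r.x).round(1)
E
python3 - <<'E'
from h import *
c=ld('top0'); s=ld('scene0'); S=600/110
tank=crop([(82,228),(215,182),(300,437),(167,483)],S,(195,185))
# long x axis: corner order (+x,+y),(+x,-y),(-x,-y),(-x,+y)
p,r=fit([(c,rect(150,80,165),tank)],[469,245,.3]);print('tank',p.round(3),r)
yel=crop([(190,340),(241,327)],S,(195,185))
for q,z in zip(yel,(72,72)): print('bail side',ray(c,*q,z).round(1))
print('bail mid@79',ray(c,*yel.mean(0),79).round(1))
foot=crop([(127,37),(222,67),(180,185),(85,155)],4,(285,185))
p,r=fit([(c,rect(110,90,4),foot)],[575,-31,-.3]);print('stand foot',p.round(3),r)
hs=crop([(153,54),(181,66)],4,(285,185)); print('handle +x end',[ray(c,*q,195).round(1) for q in hs])
sf=crop([(472,241),(638,230),(550,302)],4,(285-100,165)); print('scene foot',[ray(s,*q,4).round(1) for q in sf])
a=lambda im,x0,y0,x1,y1,k:cv2.resize(im[y0:y1,x0:x1,::-1],(0,0),fx=k,fy=k,interpolation=cv2.INTER_CUBIC)
L=a(c['img'],365,200,445,275,5); R=a(s['img'],395,170,455,255,6)[:375]
R=cv2.resize(s['img'][172:254,398:450,::-1],(238,375),interpolation=cv2.INTER_CUBIC)
cv2.imwrite('pics/c3.png',np.hstack([L,R]))
# blue tray mask
m=cv2.inRange(cv2.cvtColor(c['img'],cv2.COLOR_RGB2HSV),(100,120,60),(125,255,255)); m[:, :365]=0;m[:,440:]=0;m[280:]=0
k=max(cv2.findContours(m,0,2)[0],key=cv2.contourArea); b=cv2.boxPoints(cv2.minAreaRect(k)); print('tray px',b.round(1).tolist(),[ray(c,*q,14).round(0) for q in b])
E
```

```text
tank [4.67482e+02 2.49561e+02 3.49000e-01] [-0.2  0.1  0.3 -0.2  0.3 -0.2 -0.4  0.2]
bail side [461.  269.6  72. ]
bail side [469.  239.3  72. ]
bail mid@79 [465.1 253.1  79. ]
stand foot [ 5.80849e+02 -3.49020e+01 -3.19000e-01] [-0.6 -0.8  0.4  0.1  0.7  0.9 -0.4 -0.1]
handle +x end [array([611.6, -33. , 195. ]), array([602.8, -54.1, 195. ])]
scene foot [array([617.5, -87.9,   4. ]), array([543.7,  28.5,   4. ]), array([644.7,  -2.3,   4. ])]
tray px [[374.1000061035156, 255.89999389648438], [380.70001220703125, 211.10000610351562], [421.0, 217.0], [414.3999938964844, 261.8999938964844]] [array([ 434., -209.,   14.]), array([ 586., -232.,   14.]), array([ 567., -369.,   14.]), array([ 416., -345.,   14.])]
```

View pics/c3.png

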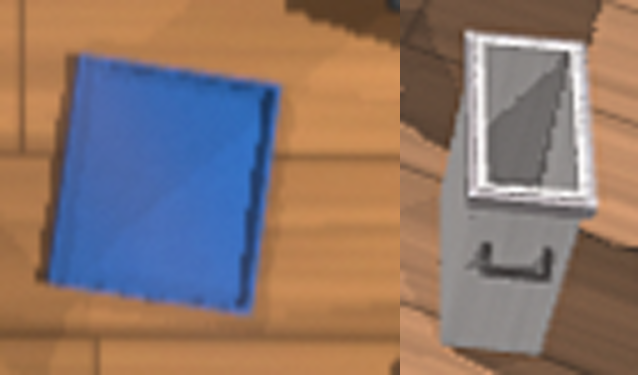

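```bash
cat >> h.py <<'E'
from scipy.spatial.transform import Rotation as R
def go(x,y,z,yaw,frm=None):
    """from measured (or given x,y,z,yaw deg) pose: tool-frame shift cm, turn deg"""
    if frm is None:
        s=ctrl.sense(); p=s['eef_pos']; M=R.from_quat(np.roll(s['ee_rot'],-1))
    else: p=np.array(frm[:3]); M=down(frm[3])
    d=M.inv().apply(np.array([x,y,z])-p)/10; w=(M.inv()*down(yaw)).as_rotvec(degrees=True)
    print('shift',d.round(2),'turn',w.round(1),'from',p.round(1))
def down(yaw): return R.from_euler('z',yaw,degrees=True)*R.from_quat([1,0,0,0])
E
python3 -c "
from h import *
go(580,-33.5,290,-18.3)"
```

```text
shift [ 53.66 -30.21  -5.87] turn [-0.1  0.  37.5] from [ 173.  -495.5  230.8]
```

Emit:
{"method": "step_arm", "body": {
  "increments": [
    [[3,0,-5.9],[0,0,5],100],
    [[10,-4,-5.9],[0,0,12],100],
    [[15,-8,-5.9],[0,0,20],100],
    [[20,-11.5,-5.9],[0,0,28],100],
    [[25,-14.5,-5.9],[0,0,37.5],100],
    [[30,-17.5,-5.9],[0,0,37.5],100],
    [[35,-20,-5.9],[0,0,37.5],100],
    [[40,-23,-5.9],[0,0,37.5],100]
  ]
}}

```text
time_s: 1.1
eef_pos: [472.5, -149.0, 290.1]
ee_rot: [0.0, 0.987, -0.159, -0.0]
force: [0.2, -1.2, -0.2]
grip_width: 1.001
grip_force: 0.0
```

```bash
python3 -c "
from h import *
go(580,-33.5,290,-18.3)"
```

```text
shift [ 6.590e+00 -1.434e+01  1.000e-02] turn [0. 0. 0.] from [ 472.5 -149.   290.1]
```

Emit:
{"method": "step_arm", "body": {
  "increments": [
    [[2.2,-4.8,0],[0,0,0],80],
    [[4.4,-9.6,0],[0,0,0],80],
    [[6.6,-14.3,0],[0,0,0],80],
    [[6.6,-14.3,0],[0,0,0],80],
    [[6.6,-14.3,0],[0,0,0],80]
  ]
}}

```text
time_s: 1.72
eef_pos: [578.6, -36.0, 289.9]
ee_rot: [0.0, 0.987, -0.159, -0.0]
force: [-0.7, 0.4, 0.4]
grip_width: 0.8
grip_force: 0.0
```

Run:
```python
from h import *
c=cap('wrist','w1.png'); t=cap('top','t1.png'); print(c['fx'],c['cx'],c['cy'],np.round(c['extrinsics'],3).tolist())
im=c['img'][:,:,::-1]
cv2.imwrite('pics/w1b.png',im); print(ctrl.sense()['eef_pos'],ctrl.sense()['grip_width'])
```

```text
309.70691628693146 320.2840130598676 201.82581236551167 [[-0.314, -0.916, -0.25, 640.822], [-0.949, 0.304, 0.082, -56.793], [0.001, 0.263, -0.965, 432.284], [0.0, 0.0, 0.0, 1.0]]
[578.39692444 -36.56176743 290.41397074] 0.7995490314463457
```

View pics/w1b.png

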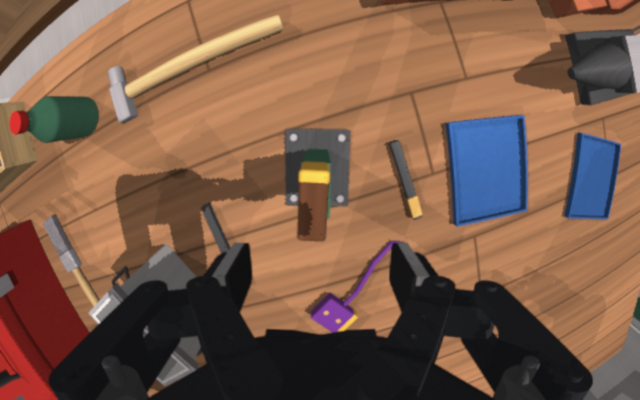

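The wrist view shows the wooden handle's top face at about (300,172), (329,172), (326,241) and (298,239), yellow end up in the image. The stand foot's corners are at (285,129) and (349,129).

```bash
cat >> h.py <<'E'
def fray(c,u,v,z):
    E=np.array(c['extrinsics']); a=np.array([u-c['cx'],v-c['cy']]); r=np.hypot(*a); t=r/c['fx']
    d=E[:3,:3]@np.array([*(np.sin(t)*a/max(r,1e-9)),np.cos(t)]); o=E[:3,3]; return o+d*(z-o[2])/d[2]
E
python3 - <<'E'
from h import *
c=ld('w1')
P=np.array([fray(c,*q,195) for q in((300,172),(329,172),(326,241),(298,239))]);print(P.round(1).tolist(),P.mean(0).round(1))
d=P[:2].mean(0)-P[2:].mean(0);print('len',np.hypot(*d[:2]),'w',np.hypot(*(P[0]-P[1])[:2]),np.hypot(*(P[3]-P[2])[:2]),'yaw',np.degrees(np.arctan2(d[1],d[0])))
F=[fray(c,*q,4).round(1) for q in((285,129),(349,129),(349,207),(286,207))];print(F,np.mean(F,0))
T=[fray(c,*q,165).round(1) for q in((447,121),)];
T=[fray(c,*q,14) for q in((445,123),(524,115),(528,211),(456,225))];print('tray',np.mean(T,0),np.hypot(*(T[0]-T[1])[:2]),np.hypot(*(T[1]-T[2])[:2]))
E
```

```text
[[607.1, -29.3, 195.0], [600.0, -50.7, 195.0], [546.0, -30.7, 195.0], [554.9, -9.2, 195.0]] [577. -30. 195.]
len 56.77274853459872 w 22.530435361269628 23.21041263887721 yaw -20.687694121607365
[array([643.8,  -7.2,   4. ]), array([616. , -90.7,   4. ]), array([509.5, -57.5,   4. ]), array([538.1,  28.9,   4. ])] [576.85  -31.625   4.   ]
tray [ 498.02996296 -286.33245557   14.        ] 143.3634595782231 159.0094275944745
```

Emit:
{"method": "step_arm", "body": {
  "increments": [
    [[0,0,0],[0,0,0],70],
    [[0,0,0],[0,0,0],70]
  ]
}}

```text
time_s: 2.08
eef_pos: [578.7, -36.1, 290.5]
ee_rot: [0.0, 0.987, -0.159, 0.0]
force: [-0.1, -0.7, 1.0]
grip_width: 0.698
grip_force: 0.0
```

```bash
python3 -c "
from h import *
go(578.3,-32,156,-19.5)"
```

```text
shift [-0.17 -0.38 13.45] turn [-0.  -0.   1.2] from [578.7 -36.1 290.5]
```

Emit:
{"method": "step_arm", "body": {
  "increments": [
    [[-0.1,-0.2,4],[0,0,1.2],60],
    [[-0.2,-0.4,8],[0,0,1.2],60],
    [[-0.2,-0.4,11],[0,0,1.2],60],
    [[-0.2,-0.4,12.5],[0,0,1.2],60],
    [[-0.2,-0.4,13.4],[0,0,1.2],60],
    [[-0.2,-0.4,13.4],[0,0,1.2],60]
  ]
}}

```text
time_s: 2.82
eef_pos: [578.5, -31.3, 156.6]
ee_rot: [0.0, 0.986, -0.169, 0.0]
force: [-0.3, 0.5, 0.4]
grip_width: 0.604
grip_force: 0.0
```

Run:
```python
from h import *
c=cap('wrist','w2.png'); print(ctrl.sense()['eef_pos'])
cv2.imwrite('pics/w2b.png',c['img'][100:,150:490,::-1])
```

```text
[578.65747468 -31.35325795 157.09212086]
```

View pics/w2b.png

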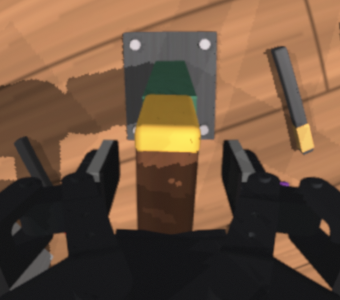

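The wrist crop shows the handle at (137–200, 150) between the fingers at (118 and 225, 160). It is nearly centred, so I'll close.

Emit:
{"method": "step_arm", "body": {
  "increments": [
    [[0,0,0],[0,0,0],0],
    [[0,0,0],[0,0,0],0],
    [[0,0,0],[0,0,0],0],
    [[0,0,0],[0,0,0],0],
    [[0,0,0],[0,0,0],0]
  ],
  "squeeze": 80
}}

```text
time_s: 3.5
eef_pos: [578.7, -31.2, 157.2]
ee_rot: [0.0, 0.986, -0.169, 0.001]
force: [-0.9, 0.6, 5.5]
grip_width: 0.27
grip_force: 78.3
```

```bash
python3 -c "
from h import *
s=ctrl.sense();print(s['eef_pos'],s['ee_rot'],s['force'],s['wrist_torque'],s['grip_width'],s['grip_force'])"
```

```text
[578.65985095 -31.22052629 157.18267977] [ 3.81381062e-05  9.85619078e-01 -1.68980451e-01  7.99377756e-04] [-0.92186035  0.61848809  5.5334404 ] [0.06608365 0.13963251 0.03045258] 0.2695302693341134 78.3337676525116
```

Emit:
{"method": "step_arm", "body": {
  "increments": [
    [[0,0,-1.5],[0,0,0],0],
    [[0,0,-5],[0,0,0],0],
    [[0,0,-9],[0,0,0],0],
    [[0,0,-13],[0,0,0],0],
    [[0,0,-17],[0,0,0],0],
    [[0,0,-20],[0,0,0],0],
    [[0,0,-20],[0,0,0],0],
    [[0,0,-20],[0,0,0],0]
  ]
}}

```text
time_s: 4.5
eef_pos: [577.9, -31.1, 354.7]
ee_rot: [-0.0, 0.986, -0.169, -0.001]
force: [-0.4, 0.0, -2.8]
grip_width: 0.272
grip_force: 78.6
```

Run:
```python
from h import *
# bail ~ (468,249.8); rod origin 33mm to -x of it, yaw 19
b=np.array([468,249.8]); y=np.radians(19); d=np.array([np.cos(y),np.sin(y)]); print(b-33*d)
go(*(b-33*d),357,19)
c=cap('wrist','w3.png'); s=cap('scene','s3.png')
a=cv2.resize(s['img'][60:260,250:450,::-1],(400,400),interpolation=cv2.INTER_CUBIC)
cv2.imwrite('pics/v3.png',np.hstack([a,c['img'][:,120:520,::-1]]))
```

```text
[436.79788701 239.0562509 ]
shift [-22.31 -20.77  -0.17] turn [ -0.    0.1 -38.5] from [577.9 -31.1 354.7]
```

View pics/v3.png

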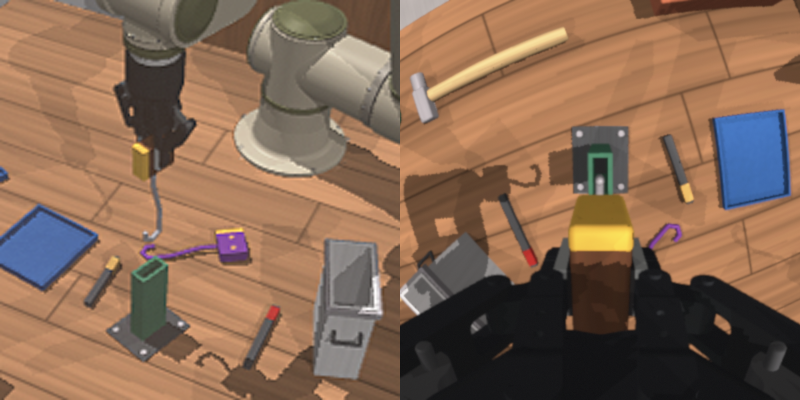

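The picture shows the rod clear of the stand, its crook tip on the yellow side. The handle's yellow top edge is at wrist px (289–352, 228).

Run:
```python
from h import *
c=ld('w3'); P=np.array([fray(c,*q,393) for q in((289,228),(352,228))]); t=np.array([577.9,-31.1]); y=np.radians(-19.5)
d=P.mean(0)[:2]-t; print('x off',d@[np.cos(y),np.sin(y)],'y off',d@[-np.sin(y),np.cos(y)],'w',np.hypot(*(P[0]-P[1])[:2]))
c2=ld('s3') # hook tip & steel seen in scene
for x in (-4,-2,0,2,4):
    yy=np.array([np.cos(y),np.sin(y)]); o=t+x*yy; print(x,proj(c2,[*o,208-4]).round(1),proj(c2,[*(o+14*yy),208+24]).round(1),proj(c2,[*(o+30*yy),208+160]).round(1))
```

```text
x off 27.695644596174148 y off -0.4556177177178868 w 22.59252469503041
-4 [325.5 178.9] [322.2 174.3] [318.7 140.5]
-2 [325.  179.2] [321.7 174.6] [318.1 140.8]
0 [324.5 179.5] [321.2 175. ] [317.6 141.1]
2 [324.  179.9] [320.7 175.3] [317.  141.5]
4 [323.6 180.2] [320.3 175.6] [316.5 141.8]
```

Emit:
{"method": "step_arm", "body": {
  "increments": [
    [[-2,-2,0],[0,0,-4],0],
    [[-6,-5.5,0],[0,0,-10],0],
    [[-10,-9.3,0],[0,0,-17],0],
    [[-14,-13,0],[0,0,-24],0],
    [[-18,-16.8,0],[0,0,-31],0],
    [[-21,-19.5,0],[0,0,-37],0],
    [[-22.3,-20.8,0],[0,0,-38.5],0],
    [[-22.3,-20.8,0],[0,0,-38.5],0]
  ]
}}

```text
time_s: 5.6
eef_pos: [437.1, 239.5, 355.8]
ee_rot: [0.0, 0.986, 0.165, -0.0]
force: [0.7, -0.6, -2.1]
grip_width: 0.272
grip_force: 78.7
```

Emit:
{"method": "step_arm", "body": {
  "increments": [
    [[0,0,0],[0,0,0],0],
    [[0,0,0],[0,0,0],0]
  ]
}}

```text
time_s: 5.85
eef_pos: [437.9, 238.3, 356.1]
ee_rot: [0.0, 0.986, 0.164, -0.0]
force: [-0.1, 0.1, -1.9]
grip_width: 0.274
grip_force: 78.7
```

Run:
```python
from h import *
c=cap('wrist','w4.png'); t=cap('top','t4.png'); go(437.5,239.3,355,19)
cv2.imwrite('pics/v4.png',c['img'][50:300,200:440,::-1].repeat(2,0).repeat(2,1))
```

```text
shift [ 0.   -0.08  0.12] turn [ 0.  0. -0.] from [437.7 238.6 356.2]
```

View pics/v4.png

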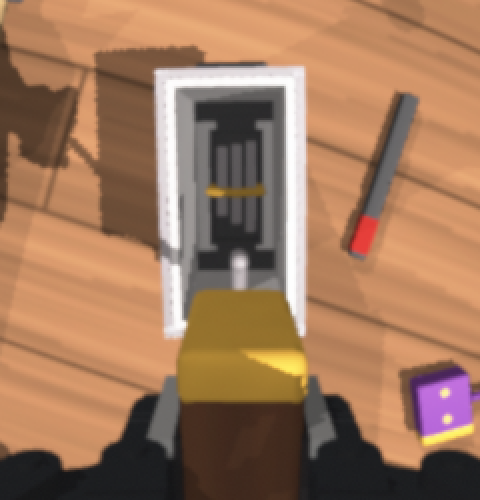

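Through the mouth, the crop shows the bail from (207,191) to (265,190). The hook tip is at (240,255), in line with the bail's middle. The tank rim is at (155–305, 68).

Run:
```python
from h import *
c=ld('w4'); f=lambda x,y,z:fray(c,(x-.5)/2+200,(y-.5)/2+50,z)
tp=np.array([437.7,238.6]); y=np.radians(19)
def rel(P): d=P[:2]-tp; return np.round([d@[np.cos(y),np.sin(y)],d@[-np.sin(y),np.cos(y)]],1)
L,Rr=f(207,192,68),f(265,190,68); print('bail ends',L.round(1),Rr.round(1),rel(L),rel(Rr),'w',np.hypot(*(L-Rr)[:2]))
print('peak',f(236,188,80).round(1),rel(f(236,188,80)))
print('tank top edge',rel(f(155,70,165)),rel(f(305,66,165)),'bottom',rel(f(305,336,165)),rel(f(165,338,165)))
print('tip',rel(f(240,255,232)))
m=cv2.inRange(cv2.cvtColor(c['img'],cv2.COLOR_RGB2HSV),(15,120,60),(32,255,255))[120:170,290:340]
ys,xs=np.nonzero(m);print(len(xs),xs.mean()+290,ys.mean()+120,xs.min()+290,xs.max()+290,np.polyfit(xs,ys,1))
```

```text
bail ends [457.6 270.   68. ] [471.9 232.3  68. ] [29.1 23.2] [ 30.3 -17.1] w 40.27755761840734
peak [467.7 252.   80. ] [32.7  2.9]
tank top edge [104.   45.2] [105.7 -34.5] bottom [-44.1 -36.6] [-45.1  43.1]
tip [15.3  0.2]
125 316.856 145.38400000000001 303 331 [-9.62134944e-03  2.56423910e+01]
```

Emit:
{"method": "step_arm", "body": {
  "increments": [
    [[0,-0.15,0],[0,0,0],0],
    [[0,-0.3,2],[0,0,0],0],
    [[0,-0.3,5],[0,0,0],0],
    [[0,-0.3,8],[0,0,0],0],
    [[0,-0.3,11],[0,0,0],0],
    [[0,-0.3,14],[0,0,0],0],
    [[0,-0.3,16],[0,0,0],0],
    [[0,-0.3,16.4],[0,0,0],0]
  ]
}}

```text
time_s: 6.95
eef_pos: [435.9, 241.9, 191.4]
ee_rot: [0.0, 0.986, 0.165, -0.001]
force: [-0.5, 0.4, -1.1]
grip_width: 0.272
grip_force: 78.7
```

Emit:
{"method": "step_arm", "body": {
  "increments": [
    [[0,0,0],[0,0,0],0],
    [[0,0,0],[0,0,0],0]
  ]
}}

```text
time_s: 7.2
eef_pos: [436.7, 242.2, 193.2]
ee_rot: [-0.0, 0.986, 0.165, 0.001]
force: [-0.5, -0.3, -1.3]
grip_width: 0.272
grip_force: 78.7
```

Run:
```python
from h import *
y=np.radians(19); p=np.array([437.7,238.6])+31*np.array([np.cos(y),np.sin(y)])+3*np.array([-np.sin(y),np.cos(y)]); print(p)
go(*p,192,19)
```

```text
[466.03437138 251.52916851]
shift [3.07 0.07 0.13] turn [ 0.  -0.1  0. ] from [436.7 242.2 193.2]
```

Now under the bail (+3.1 cm along x), then a slow rise until contact.

Emit:
{"method": "step_arm", "body": {
  "increments": [
    [[0.6,0,0.1],[0,0,0],0],
    [[1.4,0,0.1],[0,0,0],0],
    [[2.2,0,0.1],[0,0,0],0],
    [[2.8,0,0.1],[0,0,0],0],
    [[3.1,0,0.1],[0,0,0],0],
    [[3.1,0,0.1],[0,0,0],0],
    [[3.1,0,0.1],[0,0,0],0]
  ]
}}

```text
time_s: 8.07
eef_pos: [465.5, 252.2, 191.3]
ee_rot: [-0.0, 0.986, 0.165, -0.0]
force: [0.0, -0.1, -2.7]
grip_width: 0.266
grip_force: 78.7
```

Emit:
{"method": "step_arm", "body": {
  "increments": [
    [[0,0,-0.5],[0,0,0],0],
    [[0,0,-1],[0,0,0],0],
    [[0,0,-1.5],[0,0,0],0],
    [[0,0,-1.9],[0,0,0],0],
    [[0,0,-2.3],[0,0,0],0],
    [[0,0,-2.7],[0,0,0],0],
    [[0,0,-3.1],[0,0,0],0],
    [[0,0,-3.5],[0,0,0],0]
  ]
}}

```text
time_s: 9.07
eef_pos: [465.5, 252.1, 226.3]
ee_rot: [0.0, 0.986, 0.165, -0.0]
force: [-0.1, -0.3, -4.7]
grip_width: 0.271
grip_force: 78.6
```

Emit:
{"method": "step_arm", "body": {
  "increments": [
    [[0,0,0],[0,0,0],0],
    [[0,0,0],[0,0,0],0]
  ]
}}

```text
time_s: 9.32
eef_pos: [465.6, 252.1, 226.1]
ee_rot: [0.0, 0.986, 0.165, -0.0]
force: [-0.2, 0.2, -4.8]
grip_width: 0.274
grip_force: 78.6
```

Emit:
{"method": "step_arm", "body": {
  "increments": [
    [[0,0,-0.5],[0,0,0],0],
    [[0,0,-1.3],[0,0,0],0],
    [[0,0,-2.3],[0,0,0],0],
    [[0,0,-3.3],[0,0,0],0],
    [[0,0,-4.3],[0,0,0],0],
    [[0,0,-5.3],[0,0,0],0],
    [[0,0,-6.3],[0,0,0],0],
    [[0,0,-7.3],[0,0,0],0]
  ]
}}

```text
time_s: 10.32
eef_pos: [465.6, 252.2, 300.0]
ee_rot: [0.0, 0.986, 0.165, -0.0]
force: [0.3, -0.1, -4.2]
grip_width: 0.276
grip_force: 78.6
```

Emit:
{"method": "step_arm", "body": {
  "increments": [
    [[0,0,-1],[0,0,0],0],
    [[0,0,-2],[0,0,0],0],
    [[0,0,-3],[0,0,0],0],
    [[0,0,-4],[0,0,0],0],
    [[0,0,-5],[0,0,0],0],
    [[0,0,-6],[0,0,0],0],
    [[0,0,-7],[0,0,0],0],
    [[0,0,-8],[0,0,0],0]
  ]
}}

```text
time_s: 11.32
eef_pos: [465.6, 252.1, 380.0]
ee_rot: [0.0, 0.986, 0.165, -0.0]
force: [0.1, -0.2, -4.7]
grip_width: 0.271
grip_force: 78.6
```

Emit:
{"method": "step_arm", "body": {
  "increments": [
    [[0,0,-1],[0,0,0],0],
    [[0,0,-2],[0,0,0],0],
    [[0,0,-3],[0,0,0],0],
    [[0,0,-3.7],[0,0,0],0],
    [[0,0,-4],[0,0,0],0],
    [[0,0,-4],[0,0,0],0],
    [[0,0,-4],[0,0,0],0],
    [[0,0,-4],[0,0,0],0]
  ]
}}

```text
time_s: 12.32
eef_pos: [465.6, 252.1, 419.1]
ee_rot: [0.0, 0.986, 0.165, -0.0]
force: [-0.4, -0.8, -4.1]
grip_width: 0.27
grip_force: 78.6
```

Run:
```python
from h import *
c=cap('wrist','w5.png'); t=cap('scene','s5.png'); go(500,-288,420,-8.6)
a=t['img'][40:240,330:530,::-1].repeat(2,0).repeat(2,1)
cv2.imwrite('pics/v5.png',np.hstack([a,c['img'][:,120:520,::-1]]))
```

```text
shift [-14.37  52.18  -0.08] turn [ 0.   0.  27.6] from [465.6 252.2 419.2]
```

View pics/v5.png

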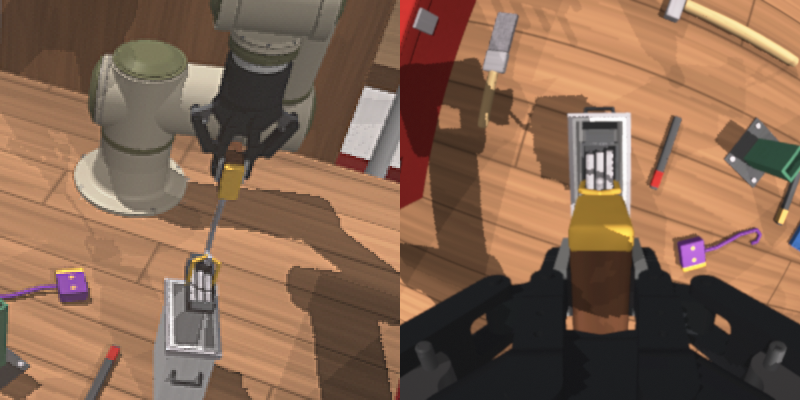

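The basket hangs level on the hook, clear above the rim: scene crop (200,285), and wrist view over the tank mouth at (600,165). Carrying it now.

Emit:
{"method": "step_arm", "body": {
  "increments": [
    [[-0.1,0.4,0],[0,0,0],0],
    [[-0.3,1.2,0],[0,0,0],0],
    [[-0.6,2.3,0],[0,0,0],0],
    [[-1.1,3.9,0],[0,0,0],0],
    [[-1.6,5.7,0],[0,0,0],0],
    [[-2.1,7.6,0],[0,0,0],0],
    [[-2.6,9.5,0],[0,0,0],0],
    [[-3.2,11.5,0],[0,0,0],0]
  ]
}}

```text
time_s: 13.42
eef_pos: [472.9, 131.4, 419.4]
ee_rot: [0.0, 0.986, 0.165, 0.0]
force: [0.6, -0.0, -4.5]
grip_width: 0.27
grip_force: 78.4
```

Emit:
{"method": "step_arm", "body": {
  "increments": [
    [[-0.5,1.9,0],[0,0,0],0],
    [[-1.1,3.9,0],[0,0,0],0],
    [[-1.6,5.8,0],[0,0,0],0],
    [[-2.1,7.7,0],[0,0,0],0],
    [[-2.7,9.6,0],[0,0,0],0],
    [[-3.2,11.6,0],[0,0,0],0],
    [[-3.7,13.5,0],[0,0,0],0],
    [[-4.2,15.4,0],[0,0,0],0]
  ]
}}

```text
time_s: 14.42
eef_pos: [483.1, -27.9, 419.4]
ee_rot: [0.0, 0.986, 0.165, 0.0]
force: [-0.4, -0.3, -3.9]
grip_width: 0.276
grip_force: 78.4
```

Emit:
{"method": "step_arm", "body": {
  "increments": [
    [[-0.5,1.9,0],[0,0,0],0],
    [[-1.1,3.9,0],[0,0,0],0],
    [[-1.6,5.8,0],[0,0,0],0],
    [[-2.1,7.7,0],[0,0,0],0],
    [[-2.7,9.6,0],[0,0,0],0],
    [[-3.2,11.6,0],[0,0,0],0],
    [[-3.7,13.5,0],[0,0,0],0],
    [[-4.2,15.4,0],[0,0,0],0]
  ]
}}

```text
time_s: 15.42
eef_pos: [494.1, -186.9, 419.2]
ee_rot: [-0.0, 0.986, 0.165, -0.0]
force: [-0.3, -0.2, -5.3]
grip_width: 0.272
grip_force: 78.4
```

Emit:
{"method": "step_arm", "body": {
  "increments": [
    [[-0.5,1.9,0],[0,0,2],0],
    [[-1.1,3.9,0],[0,0,6],0],
    [[-1.5,5.6,0],[0,0,10],0],
    [[-2,7.1,0],[0,0,14],0],
    [[-2.3,8.4,0],[0,0,18],0],
    [[-2.6,9.3,0],[0,0,22],0],
    [[-2.7,9.7,0],[0,0,25],0],
    [[-2.7,9.8,0],[0,0,27.5],0]
  ]
}}

```text
time_s: 16.42
eef_pos: [500.4, -288.0, 419.0]
ee_rot: [-0.0, 0.997, -0.075, -0.0]
force: [0.3, -0.8, -4.3]
grip_width: 0.269
grip_force: 78.6
```

Emit:
{"method": "step_arm", "body": {
  "increments": [
    [[0,0,0],[0,0,0],0],
    [[0,0,0],[0,0,0],0],
    [[0,0,0],[0,0,0],0]
  ]
}}

```text
time_s: 16.8
eef_pos: [500.4, -287.0, 419.3]
ee_rot: [-0.0, 0.997, -0.074, 0.0]
force: [0.1, 0.1, -4.0]
grip_width: 0.267
grip_force: 78.6
```

Run:
```python
from h import *
go(500,-288,213+3,-8.6)
```

```text
shift [-0.03  0.1  20.33] turn [-0.  -0.   0.2] from [ 500.4 -287.   419.3]
```

Emit:
{"method": "step_arm", "body": {
  "increments": [
    [[0,0,0.5],[0,0,0],0],
    [[0,0,1.5],[0,0,0],0],
    [[0,0,3],[0,0,0],0],
    [[0,0,4.5],[0,0,0],0],
    [[0,0,6],[0,0,0],0],
    [[0,0,7.5],[0,0,0],0],
    [[0,0,9],[0,0,0],0],
    [[0,0,10.5],[0,0,0],0]
  ]
}}

```text
time_s: 17.8
eef_pos: [500.3, -286.9, 313.2]
ee_rot: [-0.0, 0.997, -0.074, -0.0]
force: [0.3, -0.2, -5.2]
grip_width: 0.268
grip_force: 78.6
```

Emit:
{"method": "step_arm", "body": {
  "increments": [
    [[0,0,1.5],[0,0,0],0],
    [[0,0,3],[0,0,0],0],
    [[0,0,4.5],[0,0,0],0],
    [[0,0,5.7],[0,0,0],0],
    [[0,0,6.7],[0,0,0],0],
    [[0,0,7.5],[0,0,0],0],
    [[0,0,8.1],[0,0,0],0],
    [[0,0,8.5],[0,0,0],0]
  ]
}}

```text
time_s: 18.8
eef_pos: [500.5, -287.0, 229.1]
ee_rot: [0.0, 0.997, -0.074, 0.0]
force: [0.4, 1.1, -3.9]
grip_width: 0.272
grip_force: 78.6
```

Emit:
{"method": "step_arm", "body": {
  "increments": [
    [[0,0,0.3],[0,0,0],0],
    [[0,0,0.6],[0,0,0],0],
    [[0,0,0.9],[0,0,0],0],
    [[0,0,1.2],[0,0,0],0],
    [[0,0,1.5],[0,0,0],0],
    [[0,0,1.8],[0,0,0],0],
    [[0,0,2.2],[0,0,0],0],
    [[0,0,2.6],[0,0,0],0]
  ]
}}

```text
time_s: 19.8
eef_pos: [500.5, -287.1, 203.2]
ee_rot: [0.0, 0.997, -0.074, 0.0]
force: [-0.5, -0.3, -0.9]
grip_width: 0.275
grip_force: 78.7
```

Emit:
{"method": "step_arm", "body": {
  "increments": [
    [[0,0,0],[0,0,0],0],
    [[0,0,0],[0,0,0],0]
  ]
}}

```text
time_s: 20.05
eef_pos: [500.5, -287.0, 203.5]
ee_rot: [0.0, 0.997, -0.074, 0.0]
force: [-0.7, 0.6, -2.7]
grip_width: 0.272
grip_force: 78.7
```

Emit:
{"method": "step_arm", "body": {
  "increments": [
    [[0,0,0.5],[0,0,0],0],
    [[0,0,1],[0,0,0],0],
    [[0,0,1.5],[0,0,0],0],
    [[0,0,1.8],[0,0,0],0],
    [[0,0,1.8],[0,0,0],0],
    [[0,0,1.8],[0,0,0],0]
  ]
}}

```text
time_s: 20.8
eef_pos: [500.5, -287.1, 185.5]
ee_rot: [0.0, 0.997, -0.074, 0.0]
force: [-0.6, 0.8, -0.9]
grip_width: 0.276
grip_force: 78.7
```

Emit:
{"method": "step_arm", "body": {
  "increments": [
    [[-0.4,0,0],[0,0,0],0],
    [[-1,0,0],[0,0,0],0],
    [[-1.7,0,0],[0,0,0],0],
    [[-2.4,0,0],[0,0,0],0],
    [[-2.9,0,0],[0,0,0],0],
    [[-3.2,0,0],[0,0,0],0],
    [[-3.3,0,0],[0,0,0],0],
    [[-3.3,0,0],[0,0,0],0]
  ]
}}

```text
time_s: 21.8
eef_pos: [467.8, -282.2, 185.3]
ee_rot: [0.0, 0.997, -0.074, 0.0]
force: [0.0, 0.0, -1.2]
grip_width: 0.269
grip_force: 78.7
```

Run:
```python
from h import *
c=cap('wrist','w6.png'); s=ctrl.sense(); print(s['eef_pos'],s['force'])
m=cv2.inRange(cv2.cvtColor(c['img'],cv2.COLOR_RGB2HSV),(15,120,60),(32,255,255))
n,l,st,ce=cv2.connectedComponentsWithStats(m)
tp=s['eef_pos'][:2]; y=np.radians(-8.6)
for i in range(1,n):
    if st[i,4]>25:
        P=fray(c,*ce[i],74); d=P[:2]-tp; print(st[i],ce[i].round(1),P.round(1),'rel',np.round([d@[np.cos(y),np.sin(y)],d@[-np.sin(y),np.cos(y)]],1))
```

```text
[ 467.87986303 -282.16327984  185.27888851] [-0.3371895   0.39609618 -1.91175643]
[296 152  48  14 371] [319.3 160. ] [ 499.8 -286.5   74. ] rel [32.2  0.5]
[189 172  23  32 485] [200.2 188. ] [ 492.7 -179.    74. ] rel [  9.1 105.7]
[ 288  194   67   59 3318] [320.4 225. ] [ 443.7 -279.    74. ] rel [-24.4  -0.5]
[127 300  23  22 149] [140.4 310.1] [368.6 -61.   74. ] rel [-131.2  203.8]
```

The bail is still at (499.8,-286.5), 32 mm ahead of the rod, so the hook is free. Raising.

Emit:
{"method": "step_arm", "body": {
  "increments": [
    [[0,0,-0.5],[0,0,0],0],
    [[0,0,-1.5],[0,0,0],0],
    [[0,0,-3],[0,0,0],0],
    [[0,0,-5],[0,0,0],0],
    [[0,0,-8],[0,0,0],0],
    [[0,0,-12],[0,0,0],0],
    [[0,0,-16],[0,0,0],0],
    [[0,0,-17],[0,0,0],0]
  ]
}}

```text
time_s: 22.85
eef_pos: [468.1, -282.3, 358.4]
ee_rot: [0.002, 0.997, -0.074, 0.002]
force: [0.3, -0.7, -2.2]
grip_width: 0.27
grip_force: 79.0
```

Run:
```python
from h import *
c=cap('wrist','w7.png'); s=ctrl.sense()
go(578.6,-31.2,355,-19.5)
m=cv2.inRange(cv2.cvtColor(c['img'],cv2.COLOR_RGB2HSV),(15,120,60),(32,255,255))
n,l,st,ce=cv2.connectedComponentsWithStats(m)
for i in range(1,n):
    if st[i,4]>25: print(st[i],fray(c,*ce[i],71).round(1))
```

```text
shift [  7.24 -26.47   0.24] turn [ 0.1 -0.2 11. ] from [ 468.  -282.3  357.7]
[305 142  29   7 129] [ 498.8 -286.3   71. ]
[231 156  15  21 218] [ 488.8 -167.2   71. ]
[ 288  194   67   58 3426] [ 384.3 -271.6   71. ]
[169 253  23  22 156] [346.7 -31.1  71. ]
```

Emit:
{"method": "step_arm", "body": {
  "increments": [
    [[1,-3.5,0.2],[0,0,2],0],
    [[2.2,-8,0.2],[0,0,4],0],
    [[3.5,-12.5,0.2],[0,0,6],0],
    [[4.7,-17,0.2],[0,0,8],0],
    [[5.9,-21.5,0.2],[0,0,11],0],
    [[6.8,-25,0.2],[0,0,11],0],
    [[7.2,-26.5,0.2],[0,0,11],0],
    [[7.2,-26.5,0.2],[0,0,11],0]
  ]
}}

```text
time_s: 23.9
eef_pos: [577.9, -30.4, 352.3]
ee_rot: [0.0, 0.986, -0.169, -0.001]
force: [-0.4, -0.9, -2.1]
grip_width: 0.273
grip_force: 78.9
```

Emit:
{"method": "step_arm", "body": {
  "increments": [
    [[0,0,0],[0,0,0],0],
    [[0,0,0],[0,0,0],0],
    [[0,0,0],[0,0,0],0]
  ]
}}

```text
time_s: 24.28
eef_pos: [577.9, -31.3, 353.4]
ee_rot: [0.0, 0.986, -0.169, 0.0]
force: [-0.0, -0.3, -2.1]
grip_width: 0.272
grip_force: 78.9
```

Run:
```python
from h import *
print(ctrl.sense()['ee_rot'].round(4)); go(578.6,-31.2,157.5,-19.46)
c=cap('wrist','w8.png'); a=ld('w3')['img'][100:260,270:370].astype(int); b=c['img'][100:260,270:370].astype(int)
print('phase handle',cv2.phaseCorrelate(np.float32(a[90:].sum(2)),np.float32(b[90:].sum(2))),'stand',cv2.phaseCorrelate(np.float32(a[20:85].sum(2)),np.float32(b[20:85].sum(2))))
```

```text
[ 0.000e+00  9.855e-01 -1.695e-01  1.000e-04]
shift [ 0.07 -0.03 19.59] turn [ 0.  -0.  -0.1] from [577.9 -31.3 353.4]
phase handle ((-0.004475664107950195, 0.3492161019606357), 0.9772608078519504) stand ((-0.08045517918663592, 0.40941170007755545), 1.0728401046329075)
```

The rod has not slipped in the grip, and the view matches the lift-out within half a pixel. Inserting.

Emit:
{"method": "step_arm", "body": {
  "increments": [
    [[0.1,0,2],[0,0,0],0],
    [[0.1,0,4],[0,0,0],0],
    [[0.1,0,5.5],[0,0,0],0],
    [[0.1,0,7],[0,0,0],0],
    [[0.1,0,8.5],[0,0,0],0],
    [[0.1,0,10],[0,0,0],0],
    [[0.1,0,11.5],[0,0,0],0],
    [[0.1,0,13],[0,0,0],0]
  ]
}}

```text
time_s: 25.32
eef_pos: [579.0, -30.9, 222.3]
ee_rot: [-0.0, 0.986, -0.169, 0.0]
force: [-0.8, -0.1, -1.3]
grip_width: 0.268
grip_force: 79.1
```

Emit:
{"method": "step_arm", "body": {
  "increments": [
    [[0,0,1.5],[0,0,0],0],
    [[0,0,3],[0,0,0],0],
    [[0,0,4.2],[0,0,0],0],
    [[0,0,5.2],[0,0,0],0],
    [[0,0,5.8],[0,0,0],0],
    [[0,0,6.2],[0,0,0],0],
    [[0,0,6.4],[0,0,0],0],
    [[0,0,6.4],[0,0,0],0]
  ]
}}

```text
time_s: 26.32
eef_pos: [579.0, -31.0, 159.4]
ee_rot: [0.0, 0.986, -0.169, 0.0]
force: [0.3, 0.2, -1.4]
grip_width: 0.276
grip_force: 79.1
```

Emit:
{"method": "step_arm", "body": {
  "increments": [
    [[0,0,0],[0,0,0],0],
    [[0,0,0],[0,0,0],0]
  ]
}}

```text
time_s: 26.58
eef_pos: [579.0, -31.0, 159.5]
ee_rot: [-0.0, 0.986, -0.169, 0.0]
force: [-0.1, 0.2, -2.7]
grip_width: 0.272
grip_force: 79.1
```

Lower the last 2–3 mm until it touches.

Emit:
{"method": "step_arm", "body": {
  "increments": [
    [[0,0,0.1],[0,0,0],0],
    [[0,0,0.2],[0,0,0],0],
    [[0,0,0.2],[0,0,0],0],
    [[0,0,0.2],[0,0,0],0]
  ]
}}

```text
time_s: 27.08
eef_pos: [578.9, -30.9, 157.3]
ee_rot: [-0.0, 0.986, -0.169, -0.0]
force: [0.1, 0.2, -2.0]
grip_width: 0.274
grip_force: 79.2
```

Emit:
{"method": "step_arm", "body": {
  "increments": [
    [[0,0,0],[0,0,0],30],
    [[0,0,0],[0,0,0],40],
    [[0,0,0],[0,0,0],60],
    [[0,0,0],[0,0,0],65],
    [[0,0,0],[0,0,0],65],
    [[0,0,0],[0,0,0],65]
  ]
}}

```text
time_s: 27.82
eef_pos: [578.9, -30.9, 157.3]
ee_rot: [-0.0, 0.986, -0.169, -0.0]
force: [0.4, 0.2, 0.2]
grip_width: 0.65
grip_force: 0.0
```

Emit:
{"method": "step_arm", "body": {
  "increments": [
    [[0,0,-1],[0,0,0],65],
    [[0,0,-3],[0,0,0],65],
    [[0,0,-6],[0,0,0],65],
    [[0,0,-10],[0,0,0],65],
    [[0,0,-13.5],[0,0,0],65],
    [[0,0,-13.5],[0,0,0],65],
    [[0,0,-13.5],[0,0,0],65]
  ]
}}

```text
time_s: 28.7
eef_pos: [578.7, -30.9, 291.8]
ee_rot: [-0.0, 0.986, -0.169, -0.0]
force: [0.2, -0.6, -0.8]
grip_width: 0.65
grip_force: 0.0
```

Run:
```python
from h import *
c=cap('wrist','w9.png'); s=cap('scene','s9.png'); t=cap('top','t9.png'); print(ctrl.sense()['eef_pos'])
# handle: yellow in the wrist & scene, compared with start
for n0,c1,box in(('scene0',s,(170,215,305,350)),):
    for im in(ld(n0)['img'],c1['img']):
        m=cv2.inRange(cv2.cvtColor(im,cv2.COLOR_RGB2HSV),(15,120,60),(32,255,255))[box[0]:box[1],box[2]:box[3]]; y,x=np.nonzero(m); print(len(x),x.mean()+box[2],y.mean()+box[0])
a=ld('scene0')['img'].astype(int); d=np.abs(a-s['img']).sum(2)
print('stand diff',np.median(d[165:240,300:350]),(d[175:205,312:340]>60).mean())
```

```text
[578.66627059 -30.90495724 291.33609219]
156 319.52564102564105 191.08333333333334
155 318.6258064516129 191.2
stand diff 4.0 0.017857142857142856
```

Run:
```python
from h import *
a=ld('top0')['img'].astype(int); t=ld('t9'); d=np.abs(a-t['img']).sum(2)
for n,(x0,x1,y0,y1) in dict(chisel=(263,280,207,255),punch=(350,363,208,248),hammer=(244,332,135,165),brush=(160,180,180,250)).items(): print(n,(d[y0:y1,x0:x1]>80).mean().round(3))
m=cv2.inRange(cv2.cvtColor(t['img'],cv2.COLOR_RGB2HSV),(15,120,60),(32,255,255))[205:265,372:425]; y,x=np.nonzero(m); print(len(x),ray(t,x.mean()+372,y.mean()+205,71).round(1))
g=cv2.inRange(t['img'],(0,0,0),(95,95,95))[212:262,375:422]; y,x=np.nonzero(g); print(len(x),ray(t,x.mean()+375,y.mean()+212,20).round(1))
r=ctrl.finish_job(); print(r)
```

```text
chisel 0.137
punch 0.048
hammer 0.0
brush 0.0
45 [ 538.5 -293.7   71. ]
139 [ 504.3 -275.3   20. ]
the job is handed in; nothing more can be done
None
```

The job is handed in at about 29 s of the 72 s allowed: the basket stands unhooked in the blue tray and the hook rod is back in its stand. My last two checks were not fully clean. The final top-view reading of the bail came out about 40 mm from where the wrist camera saw it after unhooking, which I took for a false colour match. The chisel area had also changed by 14 % of its pixels, which I took for shadow. I confirmed neither before handing in.

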